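# Shut and latch the parcel pen

### The arm

A 7-joint arm with a two-finger parallel gripper is mounted at the origin on the work surface. World frame = base frame: x ahead of the robot, y to its left, z up, the work surface at z = 0. Lengths are in m, angles in rad, forces in N, time in s.
With the tool pointing down it reaches from about 0.4 to 0.85 m from the base axis. Payload 10.4 kg.
Tool frame: the origin (TCP) lies midway between the tips of the shut fingers; the grasp point (between the pads) lies 19 mm behind it (r.grasp_offset is the distance from the TCP to the grasp point, in m); x points along the fingers, y is the direction in which the jaws open and shut, and the axes are right-handed (so a half turn about x gives the same grasp; the last joint's range is limited). The gripper opens to 87 mm and grips with 3 to 60 N. Pads are 19 mm wide; open, the fingers measure 117 mm over their backs; the gripper's body (75 mm by 190 mm) begins 51 mm behind the grasp point.
Start: joints at [1.317, 0.332, -0.065, 1.46, 0.022, 1.35, -0.088], TCP at [0.143, -0.608, 0.186] pointing down, gripper open.
Joint ranges: [-2.6, 2.6], [-0.5, 2.12], [-1.47, 1.34], [0.16, 2.42], [-1.27, 4.41], [0.06, 2.06], [-2.6, 2.6]. Speed limits (rad/s): [2.22, 2.22, 2.79, 2.79, 3.14, 3.14, 3.14].

### API

Orientations are given as a unit quaternion [x, y, z, w].
In Python, from bench import r, vision, close_job gives the robot as it stands. The module is installed in compiled form; this text tells all that it offers.
- The arm moves only by the shell command python3 -m pendant 'ROWS' [OPENING] [FORCE]. ROWS is text: rows parted by semicolons, each of 6 numbers parted by spaces: the shift along the tool's x, y, z in units of 0.25 m (1.0 is 0.25 m), then the turn, a rotation vector about the tool's x, y, z in units of 1.5 rad (1.0 is 1.5 rad). A call has 1 to 8 rows; each row is the pose to reach, as a shift and turn from the pose commanded when the call began, along the tool's axes at that moment; what a row does not reach only later rows make up. A row lasts 1/10 s, in which the tool goes at most 50 mm and 8.59 degrees, less where a joint would pass 70% of its speed; a pose out of reach is approached as far as the arm can. A call with a number of a shift or a turn outside -1 to 1 is refused whole. A call with a gripper value outside its range is refused whole. OPENING is the gripper command: -1 is shut, 1 is fully open, values between are in proportion, set as the call begins (- or left out, the last holds). The fingers move at their own pace and stop on an object; FORCE is the grip in N (left out, the last holds). Time passes only in rows, so rows that repeat a pose let the fingers close. It gives the time, the measured TCP pose, the force and the opening at its end, in the units of the state.
- r.read_state(): the state, without advancing time (a new reading comes with each control period).
- vision.camera(name): name is "scene" or "top" or "wrist"; returns (picture, depth): 420x560x3 uint8, blue, green, red; 420x560 float32, m along the optical axis (not along the pixel's ray), 0 where there is no reading.
- vision.get_calibration(name): a dict with "camera_matrix" (3x3 intrinsics, pixels), "k1" (the pictures are not rectified: a ray, as slopes to the right and down, at radius r is drawn at 1 + k1 r^2 times it, then the intrinsics apply), "rvec" (rotation vector, rad) and "tvec" (3), from world to camera coordinates, as OpenCV has them. Camera axes: x right, y down, z forward; pixel columns grow to the right and rows downward; lengths in m; the calibration is good to about 2 mm. A picture is of the moment at which its call begins: read the wrist's pose just before it. get_calibration takes no time and is no camera call; for the wrist camera it gives the pose at the moment of the call.
- close_job(): hands the job in, once; it reports no verdict.
The state is a dict: "time": time; "joint_positions": joint angles; "joint_vel": joint speeds; "joint_torque": joint torques, N m; "ee_pos": TCP position; "eef_rot": TCP orientation; "ft_force": force on the tool from outside, world axes, zero at the start; "torque": the same for the moment, N m; "width": finger opening in m.
Only numpy, scipy, OpenCV 4.12 (cv2) and the standard library are available. Lean on these libraries where they do the work, as an engineer would, in place of code of your own. Each camera call takes 0.05 s, during which the arm holds its last target. There are 200 camera calls.

### The job

Shut the gate of the wire parcel pen and latch it: lift the latch bar clear of its catch, swing the gate in, press the bar gently back against the sprung pad behind the catch and bring it fully down into the slot; then ease off before letting go, so that it stays latched on its own. Do not ram or force the catch (it bears no more than 18 N), and leave the cartons and other things about as they are.

Things in the scene. Friction and masses are not known exactly. Their poses are not given: they have to be found in the camera images.
- pen: Fixed steel-wire pen, open on top, 250 deep, 380 wide, walls 150 high, dark base plate; stands elsewhere every time. Origin on the table, mid-way along the front. x points into the pen, square to the closed gate; y to the left along the closed gate's line; z up. The gate closes the front: hinge at the left front corner, latch post at the right front corner.
- hinge (a point): The gate's vertical hinge axis where it meets the table; axes as pen. The gate (wire panel) spans 10 to 300 from this axis and 26 to 154 above the table.
- gate (a joint): Gate angle, rad. 0: the gate lies along -y of the pen; grows as the free end swings out (-x, to the robot), to 1.4; goes past closed to -0.13. Slight friction (0.06 N m), stays where left. Latched it stands between -0.05 and 0.06 as the catch is set; stopped by the catch's front with the bar down, 0.10 to 0.21.
- bar (a joint): Latch bar angle, rad. 0 = level on its rest on the gate (also when latched); grows as its free end is lifted, to 0.6; falls by its own weight (about 0.4 kg). To pass over the catch it must be above 0.06; 0.09 to 0.16 is a good lift, above 0.22 the bar's end would start to pass over the pad.
- pivot (a point): The bar's pivot on the gate, 50 from the hinge axis, 185 above the table, on the bar's centre line. The bar is a dark flat steel bar in the gate's plane just above its top rail: 10 thick (square to the gate), 24 high, underside 173 above the table when level. It moves with the gate. Axes as tab.
- bar_end (a point): The bar's free end, on its centre line, 355 from the hinge axis (305 from the pivot), 55 past the gate's free end, so that it reaches over the latch post. Axes as tab.
- tab (a point): Centre of the bar's lifting tab, an upright steel plate on the bar: 10 thick (x, square to the gate, into the pen when shut), 30 along the bar (y, towards the hinge), 45 high. Bar level: 270 from the hinge axis, 222 above the table; from the pivot 220 out along the bar and 37 above its line. Both faces free; pinched from above it lifts the bar and swings the gate (keep the grasp turning with it).
- post: Foot of the latch post on the table, axes as pen, 335 from the hinge axis along -y; post 30 square, 142 high. It carries the catch (block, slot, sprung pad in one), which is adjustable in x by +-18: its setting is not reported and must be felt or seen. It bears at most 18 N in all. A push P at the tab arrives at the bar's end as about 0.8 P.
- catch_block (a point): Middle of the catch block's top, if the catch were set mid-way (true place up to 18 off along x; axes as pen). Steel block 40 deep (x), 30 wide, top 189 above the table, 16 above the level bar's underside; its front is square and will not lift the bar. The slot lies behind it (+x).
- pad_face (a point): Middle of the face (looking to -x) of the black rubber pad behind the slot, if the catch were set mid-way (up to 18 off along x). Pad 30 wide, 155 to 250 above the table, 8 behind the block, sprung 2 N/mm, travel 12. The 10 thick bar must press it back over 2 (4 N) to enter the slot and be kept pressed while lowered, else it is pushed out; once down (then ease off), the pad holds it to the block.
- carton_big: Loose brown carton 100 x 130 x 80 standing in the pen; a bystander, origin at the centre of its underside
- carton_flat: Loose red carton 120 x 90 x 50 standing in the pen; a bystander, origin at the centre of its underside
- tape_roll: Loose roll of clear tape lying flat, 100 across, 48 high, on the table left of the pen's hinge; a bystander, origin at the centre of its underside
- pen_pot: Loose grey plastic pot, 76 across, 100 high, on the table just right of the latch post; a bystander, origin at the centre of its underside
- scanner: Loose hand scanner lying on the table to the robot's right, 130 long, 45 high; a bystander, origin at the centre of its underside

How it is judged:
By the outcome, as a careful person would: the job done as asked, in the order asked, and still so for the second after the job is handed in, with the robot touching nothing.
It also fails if it takes over 53 s, if anything falls off the work surface, if the arm or the gripper's body presses on something with over 40 N, if the wrist force passes 120 N, or if a joint passes its speed limit or range.

## Working session

There is one attempt and no reset: what is moved stays moved. The work goes in short steps, Python scripts to look and compute and a shell command to move; the robot and the scene stay as the last step left them, time stands still between calls to the robot, and variables do not carry over. Pictures are saved under pics/ and viewed, about 8 in all and at most 12, crops included, and the job is handed in when it is done.

```bash
mkdir -p pics; python3 - <<'E'
from bench import r, vision
import cv2, numpy as np
s=r.read_state(); print({k:np.round(v,3).tolist() for k,v in s.items()})
for n in ("scene","top"):
    p,d=vision.camera(n); cv2.imwrite(f"pics/{n}0.png",p); np.save(f"{n}0.npy",d); c=vision.get_calibration(n); print(n,c)
E
```

```text
{'time': 0.0, 'joint_positions': [1.317, 0.333, -0.065, 1.461, 0.022, 1.35, -0.088], 'joint_vel': [0.001, -0.0, -0.001, 0.002, 0.001, -0.0, 0.001], 'joint_torque': [0.0, -62.325, 0.025, -38.989, -0.061, 0.04, 0.0], 'ee_pos': [0.143, -0.608, 0.185], 'eef_rot': [-0.702, -0.082, 0.702, -0.081], 'ft_force': [-0.241, 0.165, -0.094], 'torque': [0.046, 0.001, -0.063], 'width': 0.087}
scene {'camera_matrix': array([[473.35394906,   0.        , 271.63642547],
       [  0.        , 473.35394906, 209.12166444],
       [  0.        ,   0.        ,   1.        ]]), 'k1': -0.15435948900663882, 'rvec': array([ 1.21097287,  2.46352755, -0.78166787]), 'tvec': array([ 0.36764882, -0.25865876,  1.8187495 ])}
top {'camera_matrix': array([[496.31645771,   0.        , 282.76098269],
       [  0.        , 496.31645771, 201.19701566],
       [  0.        ,   0.        ,   1.        ]]), 'k1': -0.1701545591858736, 'rvec': array([ 2.13651934, -2.15152495,  0.16672063]), 'tvec': array([-0.00347243,  0.60288206,  1.38170297])}
```

View pics/scene0.png

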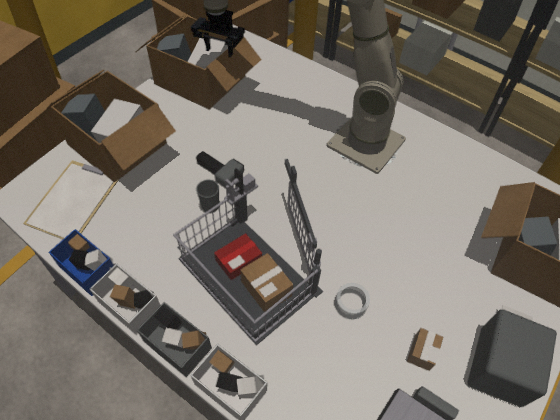

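View pics/top0.png

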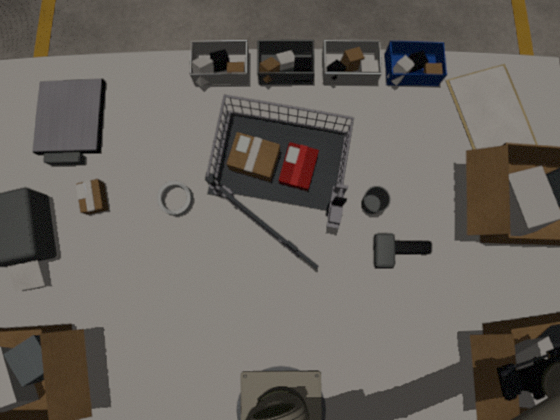

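The top view shows the hinge near (212,180), the tab near (290,246), the bar end near (317,269) and the catch and post near (337,207). The pot is at (375,200) and the tape roll at (176,199). I'll enlarge the gate region.

```bash
python3 - <<'E'
import cv2
p=cv2.imread("pics/top0.png")[160:285,195:355]
cv2.imwrite("pics/c1.png",cv2.convertScaleAbs(cv2.resize(p,None,fx=4.75,fy=4.75,interpolation=cv2.INTER_CUBIC),alpha=1.6,beta=10))
E
```

```text
(no output)
```

View pics/c1.png

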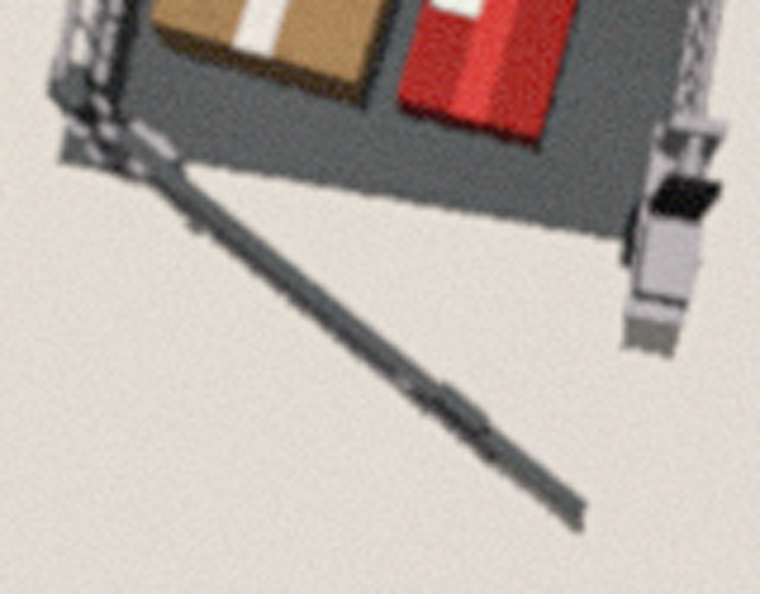

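```bash
cat > h.py <<'E'
import numpy as np, cv2
from bench import r, vision
from scipy.spatial.transform import Rotation as R
def pix2w(uv,z,c):
    K=c["camera_matrix"]; D=np.array([c["k1"],0,0,0.])
    # r as drawn: 1+k1 r^2 == OpenCV model
    x=cv2.undistortPoints(np.array([[uv]],float),K,D)[0,0]
    Rm=cv2.Rodrigues(c["rvec"])[0]; o=-Rm.T@c["tvec"]; d=Rm.T@np.array([x[0],x[1],1])
    return o+d*(z-o[2])/d[2]
def w2pix(P,c):
    return cv2.projectPoints(np.array(P,float).reshape(-1,1,3),c["rvec"],c["tvec"],c["camera_matrix"],np.array([c["k1"],0,0,0.]))[0][:,0]
E
python3 - <<'E'
from h import *
c=vision.get_calibration("top")
f=lambda u,v,z:pix2w((u/4.75+195,v/4.75+160),z,c)
pts=dict(plateL=(60,160,.003),plateR=(628,238,.003),end=(580,515,.197),mid=(300,283,.197),near=(170,180,.197),tabA=(437,388,.2445),tabB=(490,440,.2445),
blk1=(643,222,.189),blk2=(700,233,.189),blk3=(690,303,.189),blk4=(633,293,.189),padbl=(652,210,.25),padbr=(708,218,.25),padtl=(664,173,.25),padtr=(720,182,.25),postL=(624,320,.142),postR=(680,325,.142))
W={k:f(*v) for k,v in pts.items()}
for k,v in W.items(): print(k,v.round(4))
a=W['plateR']-W['plateL']; print("front dir deg",np.degrees(np.arctan2(a[1],a[0])))
b=W['end']-W['near']; b/=np.linalg.norm(b); print("bar deg",np.degrees(np.arctan2(b[1],b[0])),"hinge",W['end']-.355*b)
d=np.load("top0.npy")
E
```

```text
plateL [0.6336 0.2159 0.003 ]
plateR [ 0.5818 -0.1393  0.003 ]
end [ 0.4073 -0.0926  0.197 ]
mid [0.5326 0.0561 0.197 ]
near [0.5892 0.1267 0.197 ]
tabA [ 0.4723 -0.0165  0.2445]
tabB [ 0.4454 -0.0435  0.2445]
blk1 [ 0.5656 -0.1301  0.189 ]
blk2 [ 0.5594 -0.1611  0.189 ]
blk3 [ 0.5211 -0.1547  0.189 ]
blk4 [ 0.5268 -0.1238  0.189 ]
padbl [ 0.5633 -0.1287  0.25  ]
padbr [ 0.5589 -0.1578  0.25  ]
padtl [ 0.5827 -0.1354  0.25  ]
padtr [ 0.5777 -0.1646  0.25  ]
postL [ 0.5168 -0.123   0.142 ]
postR [ 0.5137 -0.1545  0.142 ]
front dir deg -98.28861490494234
bar deg -129.6770146844809 hinge [0.63397816 0.18060912 0.197     ]
```

```bash
cat >> h.py <<'E'
H=np.array([.634,.181]); YAW=np.radians(-8.9)
def tabpose(g,b,h=.226,H=H,yaw=YAW,sgn=1):
    """tool pose (TCP pos, Rotation) holding the tab at gate angle g, bar angle b; h = grasp point height when level"""
    a=yaw-np.pi/2-g                       # direction of bar in plan
    u=np.array([np.cos(a),np.sin(a),0]); z=np.array([0,0,1.]); n=np.cross(z,u)
    ub=u*np.cos(b)+z*np.sin(b); zb=-u*np.sin(b)+z*np.cos(b)
    P=np.array([*H,.185])+.05*u+.22*ub+(h-.185-r.grasp_offset)*zb
    return P,R.from_matrix(np.stack([-zb,sgn*n,np.cross(-zb,sgn*n)],1))
def rel(P,Rt,P0,R0):
    return np.r_[R0.inv().apply(P-P0)/.25,(R0.inv()*Rt).as_rotvec()/1.5].round(3)
def cur():
    s=r.read_state(); return np.array(s["ee_pos"]),R.from_quat(s["eef_rot"]),s
E
python3 - <<'E'
from h import *
P0,R0,s=cur(); print(R0.as_matrix().round(2))
for sg in(1,-1):
    P,Rt=tabpose(.54,0,sgn=sg); print(P.round(3),rel(P+[0,0,.1],Rt,P0,R0))
E
```

```text
[[-0.    0.23 -0.97]
 [ 0.   -0.97 -0.23]
 [-1.   -0.    0.  ]]
[ 0.461 -0.026  0.207] [-4.870e-01 -1.975e+00 -1.771e+00 -4.300e-01 -0.000e+00  1.000e-03]
[ 0.461 -0.026  0.207] [-4.870e-01 -1.975e+00 -1.771e+00  1.665e+00  1.000e-03  0.000e+00]
```

```bash
python3 -m pendant '-0.487 0 0 0 0 0;-0.487 0 0 0 0 0;-0.487 0 0 -0.05 0 0;-0.487 -0.8 -0.71 -0.43 0 0;-0.487 -0.8 -0.71 -0.43 0 0;-0.487 -0.8 -0.71 -0.43 0 0;-0.487 -0.8 -0.71 -0.43 0 0;-0.487 -0.8 -0.71 -0.43 0 0' 1; python3 - <<'E'
from h import *
P0,R0,s=cur(); P,Rt=tabpose(.54,0); print(P0,rel(P+[0,0,.1],Rt,P0,R0))
E
```

```text
time: 0.9
ee_pos: [0.2623, -0.3864, 0.307]
eef_rot: [-0.64, -0.301, 0.64, -0.301]
ft_force: [1.7, 0.3, 1.0]
width: 0.0869
[ 0.26227434 -0.38639537  0.3069838 ] [-0.002 -0.305 -1.617  0.003  0.     0.   ]
```

```bash
python3 -m pendant '0 -0.15 -0.8 0 0 0;0 -0.15 -0.8 0 0 0;0 -0.15 -0.8 0 0 0;0 -0.15 -0.8 0 0 0;0 -0.15 -0.8 0 0 0;0 -0.15 -0.8 0 0 0'; python3 -m pendant '0 -0.15 -0.8 0 0 0;0 -0.15 -0.8 0 0 0;0 -0.15 -0.8 0 0 0;0 -0.15 -0.8 0 0 0;0 -0.15 -0.8 0 0 0;0 -0.15 -0.8 0 0 0';python3 - <<'E'
from h import *
P0,R0,s=cur(); P,Rt=tabpose(.54,0); print(P0,rel(P+[0,0,.1],Rt,P0,R0))
c=vision.get_calibration("wrist");np.savez("w1",**c); p,d=vision.camera("wrist"); np.save("w1d",d); cv2.imwrite("pics/w1.png",p)
cv2.imwrite("pics/w1b.png",cv2.convertScaleAbs(cv2.resize(p,(800,600),interpolation=cv2.INTER_CUBIC),alpha=1.5))
print(c, w2pix([P+[0,0,.0375],[*H,.197]],c)/.7)
E
```

```text
time: 1.5
ee_pos: [0.3613, -0.21, 0.3073]
eef_rot: [-0.64, -0.301, 0.64, -0.301]
ft_force: [-1.0, -0.3, -0.1]
width: 0.087
time: 2.1
ee_pos: [0.4604, -0.0338, 0.3069]
eef_rot: [-0.64, -0.3, 0.641, -0.3]
ft_force: [-0.4, -1.0, -0.7]
width: 0.087
[ 0.46041009 -0.0337814   0.30685821] [-0.002 -0.017 -0.025  0.001  0.     0.001]
{'camera_matrix': array([[317.17054012,   0.        , 278.51474784],
       [  0.        , 317.17054012, 206.57139425],
       [  0.        ,   0.        ,   1.        ]]), 'k1': -0.05377797473019708, 'rvec': array([-2.68120414,  0.96929717,  0.15172352]), 'tvec': array([-0.37494484,  0.18385164,  0.58856049])} [[ 390.89054389  287.9679979 ]
 [ 391.18749725 -195.66363627]]
```

View pics/w1b.png

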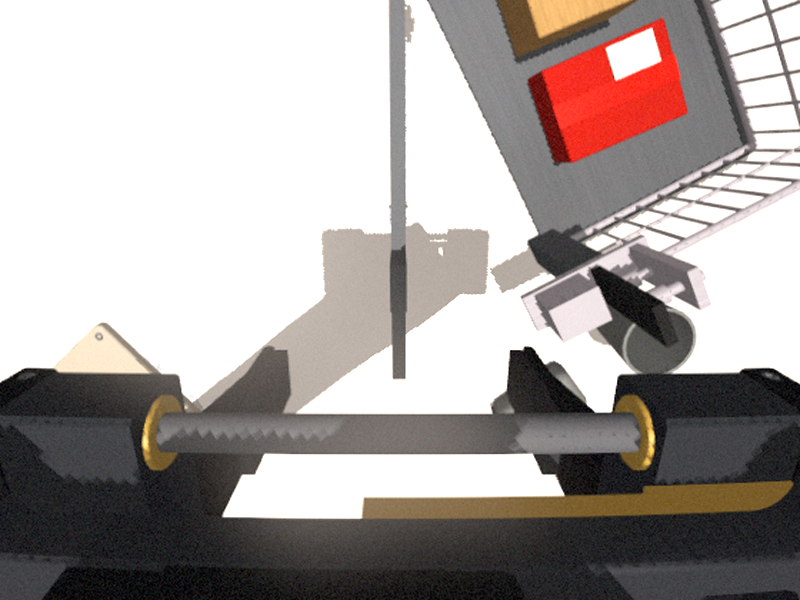

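The wrist view shows the bar and tab at column ~398. That is the middle between the fingers (288 and 510), so the jaws are aligned with the tab. The tab spans about rows 248–313, the bar end is at (399,378), and the catch is at about (570,300).

```bash
python3 - <<'E'
from h import *
c=dict(np.load("w1.npz")); c["k1"]=float(c["k1"])
for n,u,v,z in [("tab inner top",398,248,.2445),("bar end top",399,378,.197),("bar far",397.5,20,.197)]:
    print(n,pix2w((u*.7,v*.7),z,c).round(4))
P0,R0,s=cur()
E=pix2w((399*.7,378*.7),.197,c);F=pix2w((397.5*.7,20*.7),.197,c);b=(E-F)/np.linalg.norm(E-F)
print("bar deg",np.degrees(np.arctan2(b[1],b[0])),"hinge",E-.355*b)
T=E-.085*b; T[2]=.207; print("tab",T,"tool shift",R0.inv().apply(T-P0)/.25)
for q in (T+[0,0,.0375]-.015*b,T+[0,0,.0375]+.015*b,T+[0,0,-.008]+.015*b): print(w2pix(q,c)/.7)
d=np.load("w1d.npy"); 
p=cv2.imread("pics/w1.png")[150:270,340:500]
cv2.imwrite("pics/w1c.png",cv2.resize(p,None,fx=5,fy=5,interpolation=cv2.INTER_CUBIC))
E
```

```text
tab inner top [ 0.4798 -0.0104  0.2445]
bar end top [ 0.4101 -0.0952  0.197 ]
bar far [0.5639 0.0913 0.197 ]
bar deg -129.51120114098146 hinge [0.63600251 0.1786731  0.197     ]
tab [ 0.46422067 -0.02963195  0.207     ] tool shift [ 0.39946748 -0.00080869 -0.02736712]
[[398.4143076  264.32558987]]
[[398.61663019 312.157656  ]]
[[398.63423777 290.4811822 ]]
```

View pics/w1c.png

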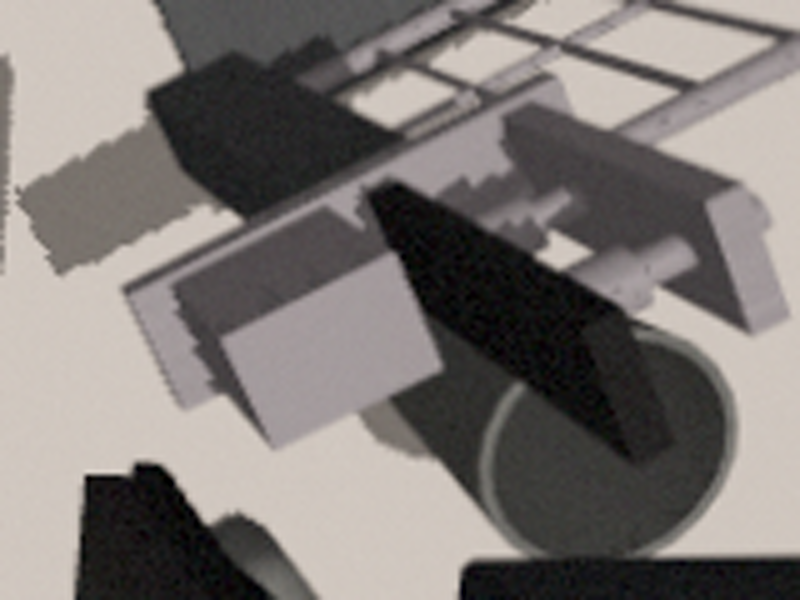

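The close crop shows the block top with corners at (222,337), (392,252), (443,367) and (273,448). The black pad stands behind the slot.

```bash
sed -i 's/^H=.*;/H=np.array([.636,.179]);/' h.py; python3 - <<'E'
from h import *
c=dict(np.load("w1.npz")); c["k1"]=float(c["k1"])
W=[pix2w((u/5+340,v/5+150),.189,c) for u,v in [(222,337),(392,252),(443,367),(273,448)]]
for w in W: print(w.round(4))
a=(W[1]-W[0]+W[2]-W[3])[:2]; print("yaw",np.degrees(np.arctan2(a[1],a[0])))
for yaw in (-8.3,-8.9,-9.5):
    y=np.radians(yaw); ex=np.array([np.cos(y),np.sin(y)]); ey=np.array([-ex[1],ex[0]])
    print(yaw,"back edge mid in hinge frame",[(float(((W[1]+W[2])/2)[:2]@e-H@e)) for e in (ex,ey)])
E
```

```text
[ 0.5289 -0.1271  0.189 ]
[ 0.5673 -0.1345  0.189 ]
[ 0.5621 -0.1638  0.189 ]
[ 0.5232 -0.1557  0.189 ]
yaw -11.273592496284747
-8.3 back edge mid in hinge frame [-0.023169761251741527, -0.3350075155207469]
-8.9 back edge mid in hinge frame [-0.01966036445917796, -0.3352317755839659]
-9.5 back edge mid in hinge frame [-0.016148811686099385, -0.33541927370527336]
```

```bash
python3 -m pendant '0.15 0 -0.027 0 0 0;0.25 0 -0.027 0 0 0;0.3 0 -0.027 0 0 0;0.35 0 -0.027 0 0 0;0.38 0 -0.027 0 0 0;0.4 0 -0.027 0 0 0;0.4 0 -0.027 0 0 0'; python3 -m pendant '0 0 0 0 0 0;0 0 0 0 0 0;0 0 0 0 0 0;0 0 0 0 0 0;0 0 0 0 0 0;0 0 0 0 0 0' -1 25
```

```text
time: 2.85
ee_pos: [0.4646, -0.0282, 0.2072]
eef_rot: [-0.64, -0.3, 0.64, -0.3]
ft_force: [-0.0, 0.4, 0.3]
width: 0.0869
time: 3.45
ee_pos: [0.4647, -0.028, 0.2073]
eef_rot: [0.64, 0.3, -0.64, 0.3]
ft_force: [0.5, -0.9, 0.5]
width: 0.0468
```

```bash
sed -i 's/YAW=.*/YAW=np.radians(-11.4)/' h.py; python3 -m pendant '0 0 0 0 0 0;0 0 0 0 0 0;0 0 0 0 0 0;0 0 0 0 0 0;0 0 0 0 0 0;0 0 0 0 0 0;0 0 0 0 0 0;0 0 0 0 0 0'; python3 - <<'E'
from h import *
P0,R0,s=cur(); print(P0,s["ft_force"],s["width"])
P,Rt=tabpose(.4906,0); print(rel(P,Rt,P0,R0))
A,B=tabpose(.4906,0)
for b in (.04,.08,.12): print(b,rel(*tabpose(.4906,b),A,B))
A,B=tabpose(.4906,.12)
for g in np.arange(.46,-.02,-.03): print(round(g,3),rel(*tabpose(g,.12),A,B))
E
```

```text
time: 4.25
ee_pos: [0.4646, -0.028, 0.2073]
eef_rot: [0.64, 0.3, -0.64, 0.3]
ft_force: [-0.4, -0.2, 1.3]
width: 0.0006
[ 0.46464226 -0.02802558  0.20728848] [-0.42989684 -0.23558412  1.29481165] 0.0005650604999914334
[-0.     0.002  0.005 -0.004  0.    -0.   ]
0.04 [-0.035  0.    -0.004  0.    -0.027 -0.   ]
0.08 [-0.07  -0.    -0.01  -0.    -0.053 -0.   ]
0.12 [-0.105 -0.    -0.017 -0.    -0.08  -0.   ]
0.46 [-0.     0.033 -0.    -0.02   0.     0.002]
0.43 [-0.     0.064 -0.002 -0.04   0.     0.005]
0.4 [-0.001  0.096 -0.004 -0.06   0.     0.007]
0.37 [-0.001  0.128 -0.008 -0.08   0.     0.01 ]
0.34 [-0.001  0.159 -0.012 -0.1    0.     0.012]
0.31 [-0.002  0.191 -0.017 -0.12   0.     0.014]
0.28 [-0.003  0.222 -0.023 -0.139  0.     0.017]
0.25 [-0.004  0.253 -0.03  -0.159 -0.     0.019]
0.22 [-0.005  0.284 -0.038 -0.179  0.     0.022]
0.19 [-0.006  0.315 -0.047 -0.199  0.     0.024]
0.16 [-0.007  0.345 -0.057 -0.219  0.     0.026]
0.13 [-0.008  0.375 -0.068 -0.239  0.     0.029]
0.1 [-0.01   0.405 -0.079 -0.259  0.     0.031]
0.07 [-0.011  0.434 -0.092 -0.278 -0.     0.034]
0.04 [-0.013  0.463 -0.105 -0.298  0.     0.036]
0.01 [-0.014  0.491 -0.12  -0.318  0.     0.038]
-0.02 [-0.016  0.519 -0.135 -0.338  0.     0.041]
```

The jaws shut to 0.6 mm, so the tab isn't between them. I'll look.

```bash
python3 - <<'E'
from h import *
p,d=vision.camera("wrist"); t,dt=vision.camera("scene"); np.save("s2d",dt); cv2.imwrite("pics/s2.png",t)
a=cv2.convertScaleAbs(cv2.resize(p[60:330,100:460],(400,300)),alpha=1.3)
b=cv2.convertScaleAbs(cv2.resize(t[130:310,220:400],(400,400),interpolation=cv2.INTER_CUBIC),alpha=1.8)
o=np.zeros((400,800,3),np.uint8);o[:300,:400]=a;o[:,400:]=b;cv2.imwrite("pics/m2.png",o)
E
```

```text
(no output)
```

View pics/m2.png

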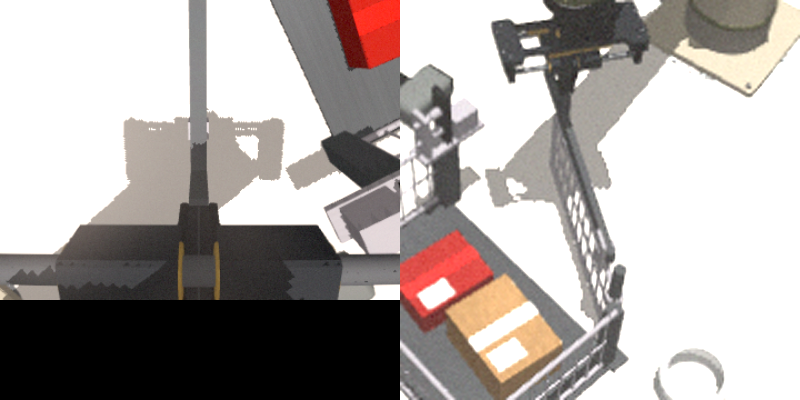

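```bash
python3 - <<'E'
from h import *
def cloud(c,d,pts):
    Rm=cv2.Rodrigues(c["rvec"])[0]
    for u,v in pts:
        x=cv2.undistortPoints(np.array([[[u,v]]],float),c["camera_matrix"],np.array([c["k1"],0,0,0.]))[0,0]
        print(v,(Rm.T@(np.array([x[0],x[1],1])*d[v,u]-c["tvec"])).round(4), d[v,u].round(3))
c=dict(np.load("w1.npz")); c["k1"]=float(c["k1"])
Rm=cv2.Rodrigues(c["rvec"])[0]; print("cam",-Rm.T@c["tvec"], "axis",Rm[2],"down",Rm[1])
cloud(c,np.load("w1d.npy"),[(279,v) for v in range(150,275,6)])
c=vision.get_calibration("wrist"); p,d=vision.camera("wrist"); print("now")
cloud(c,d,[(279,v) for v in range(140,300,6)])
E
```

```text
cam [0.51430164 0.0304017  0.50532967] axis [-0.19372656 -0.23006194 -0.95369886] down [-0.6096354  -0.73340953  0.30075761]
150 [ 4.887e-01 -2.000e-04  1.970e-01] 0.306
156 [ 0.485  -0.0047  0.1971] 0.308
162 [ 0.4813 -0.0091  0.1973] 0.309
168 [ 0.4773 -0.0139  0.1961] 0.312
174 [ 0.4736 -0.0183  0.1972] 0.313
180 [ 0.4736 -0.0183  0.2239] 0.287
186 [ 0.4728 -0.0194  0.2413] 0.271
192 [ 0.4694 -0.0234  0.2414] 0.273
198 [ 0.466  -0.0276  0.2413] 0.275
204 [ 0.4625 -0.0318  0.2413] 0.276
210 [ 0.4589 -0.0361  0.2408] 0.278
216 [ 0.4557 -0.0399  0.2426] 0.278
222 [ 0.4412 -0.0574  0.1962] 0.329
228 [ 0.437  -0.0624  0.1968] 0.331
234 [ 0.4328 -0.0675  0.197 ] 0.332
240 [ 0.4283 -0.0729  0.1965] 0.335
246 [ 0.4236 -0.0785  0.1956] 0.338
252 [ 0.4194 -0.0835  0.1968] 0.339
258 [ 0.4145 -0.0895  0.1955] 0.342
264 [ 0.4104 -0.0944  0.197 ] 0.343
270 [ 0.336  -0.1838 -0.0008] 0.567
now
140 [0.5053 0.0203 0.1967] 0.206
146 [0.5027 0.0172 0.1951] 0.208
152 [0.5004 0.0144 0.1971] 0.208
158 [0.4978 0.0113 0.1966] 0.209
164 [0.4952 0.0082 0.1964] 0.211
170 [0.4927 0.0052 0.1969] 0.211
176 [0.4901 0.002  0.1969] 0.213
182 [ 0.4874 -0.0012  0.1965] 0.214
188 [ 0.4848 -0.0044  0.1968] 0.215
194 [ 0.482  -0.0078  0.1961] 0.217
200 [ 0.4792 -0.0111  0.196 ] 0.218
206 [ 0.4764 -0.0144  0.1959] 0.22
212 [ 0.4739 -0.0175  0.1971] 0.22
218 [ 0.4732 -0.0183  0.2066] 0.211
224 [ 0.4734 -0.0181  0.2186] 0.2
230 [ 0.4732 -0.0183  0.2281] 0.191
236 [ 0.4733 -0.0181  0.2378] 0.181
242 [ 0.4721 -0.0196  0.2419] 0.178
248 [ 0.4715 -0.0202  0.2481] 0.172
254 [ 0.4715 -0.0203  0.2554] 0.165
260 [ 0.4714 -0.0204  0.2618] 0.159
266 [ 0.471  -0.0209  0.2669] 0.155
272 [ 0.4691 -0.0232  0.2675] 0.155
278 [ 0.4711 -0.0208  0.2787] 0.143
284 [ 0.4692 -0.0231  0.2789] 0.144
290 [ 0.4862 -0.0026  0.326 ] 0.091
296 [ 0.4863 -0.0024  0.3293] 0.088
```

Depth puts the tab centre at (0.4645, −0.029), which is exactly between the fingers, so the width reading is suspect. I'll test it with a small lift.

```bash
python3 -m pendant '-0.017 0 -0.002 0 -0.013 0;-0.035 0 -0.004 0 -0.027 0;-0.052 0 -0.007 0 -0.04 0;-0.07 0 -0.01 0 -0.053 0;-0.088 0 -0.013 0 -0.067 0;-0.105 0 -0.017 0 -0.08 0;-0.105 0 -0.017 0 -0.08 0;-0.105 0 -0.017 0 -0.08 0'; python3 - <<'E'
from h import *
P0,R0,s=cur(); print(s["ft_force"],s["torque"],s["width"])
A,B=tabpose(.4906,.12); print(rel(A,B,P0,R0))
c=vision.get_calibration("wrist"); p,d=vision.camera("wrist"); cv2.imwrite("pics/w3.png",p)
Rm=cv2.Rodrigues(c["rvec"])[0]
for u,v in [(279,v) for v in range(10,260,24)]:
    x=cv2.undistortPoints(np.array([[[u,v]]],float),c["camera_matrix"],np.array([c["k1"],0,0,0.]))[0,0]
    print(v,(Rm.T@(np.array([x[0],x[1],1])*d[v,u]-c["tvec"])).round(4))
E
```

```text
time: 5.2
ee_pos: [0.4674, -0.0245, 0.2334]
eef_rot: [-0.601, -0.282, 0.678, -0.317]
ft_force: [-0.5, -0.2, -0.6]
width: 0.0007
[-0.49944371 -0.20712929 -0.57928513] [ 0.15686473 -0.13330681 -0.01115893] 0.0006657988732684419
[ 0.     0.002  0.006 -0.003 -0.     0.001]
10 [0.5563 0.0818 0.1952]
34 [0.5476 0.0713 0.1967]
58 [0.5386 0.0605 0.1971]
82 [0.5292 0.0492 0.1957]
106 [0.5193 0.0373 0.1963]
130 [0.5089 0.0248 0.1968]
154 [0.498  0.0117 0.1974]
178 [ 0.4863 -0.0024  0.197 ]
202 [ 0.474  -0.0172  0.1976]
226 [ 0.4734 -0.0179  0.2351]
250 [ 0.4778 -0.0126  0.2756]
```

```bash
python3 - <<'E'
from h import *
p=cv2.imread("pics/w3.png"); t,dt=vision.camera("scene"); q,dq=vision.camera("top")
c=vision.get_calibration("scene"); P0,R0,s=cur(); print("tcp in scene px",w2pix([P0,[.4645,-.029,.222],[.41,-.095,.197]],c),"top",w2pix([P0],vision.get_calibration("top")))
a=cv2.convertScaleAbs(cv2.resize(p[180:320,180:380],(400,280),interpolation=cv2.INTER_CUBIC),alpha=1.5)
u,v=w2pix([P0],c)[0].astype(int)
b=cv2.convertScaleAbs(cv2.resize(t[v-40:v+40,u-40:u+40],(400,400),interpolation=cv2.INTER_CUBIC),alpha=2.2,beta=20)
o=np.zeros((400,800,3),np.uint8);o[:280,:400]=a;o[:,400:]=b;cv2.imwrite("pics/m3.png",o);print(u,v)
E
```

```text
tcp in scene px [[294.47915289 172.94351222]
 [293.71338786 174.21644321]
 [286.42399303 159.02274937]] top [[290.40958483 244.06369528]]
294 172
```

View pics/m3.png

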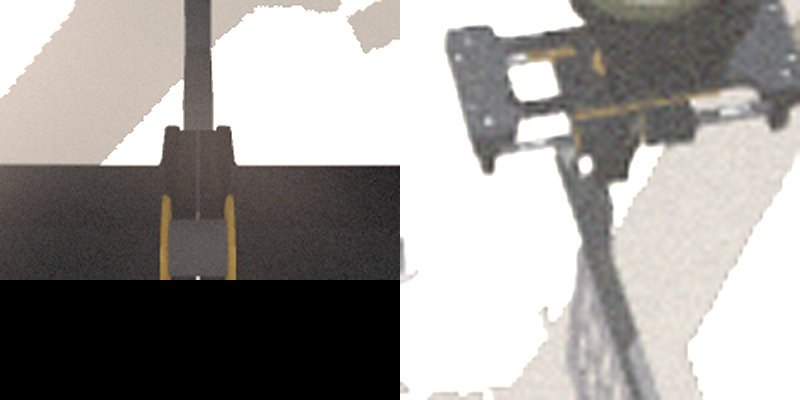

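```bash
python3 - <<'E'
from h import *
def wp(c,d,u,v):
    Rm=cv2.Rodrigues(c["rvec"])[0]
    x=cv2.undistortPoints(np.array([[[u,v]]],float),c["camera_matrix"],np.array([c["k1"],0,0,0.]))[0,0]
    return (Rm.T@(np.array([x[0],x[1],1])*d[v,u]-c["tvec"])).round(4)
c=dict(np.load("w1.npz")); c["k1"]=float(c["k1"]); d=np.load("w1d.npy")
for u in (194,197,199,360,363,366,380):
    for v in (246,250,260,275): print(u,v,wp(c,d,u,v),d[v,u])
print("w1 tcp proj",w2pix([[.4604,-.0338,.307]],c))
c=vision.get_calibration("wrist"); p,d=vision.camera("wrist"); P0,R0,s=cur()
print("now tcp",P0,w2pix([P0],c))
for u in (274,284):
    for v in (236,240,242,244,246,248,252,260,270,280): print(u,v,wp(c,d,u,v), R0.inv().apply(wp(c,d,u,v)-P0).round(4))
E
```

```text
194 246 [0.4313 0.0041 0.3455] 0.17456003
194 250 [0.4318 0.0031 0.3497] 0.17069681
194 260 [4.318e-01 4.000e-04 3.572e-01] 0.16412991
194 275 [ 0.4285 -0.0047  0.3623] 0.16112337
197 246 [0.4321 0.0029 0.3446] 0.17555352
197 250 [0.4332 0.0022 0.35  ] 0.17037758
197 260 [ 0.4301 -0.0017  0.352 ] 0.16990362
197 275 [ 0.4262 -0.0072  0.3563] 0.16786392
199 246 [0.4336 0.0025 0.3459] 0.17406641
199 250 [0.4327 0.001  0.3473] 0.17325372
199 260 [ 0.4293 -0.003   0.349 ] 0.17324509
199 275 [ 0.4234 -0.0094  0.3501] 0.17480071
360 246 [ 0.5018 -0.0549  0.3447] 0.17528923
360 250 [ 0.5009 -0.0538  0.3503] 0.16982037
360 260 [ 0.4976 -0.0575  0.3525] 0.16916622
360 275 [ 0.4926 -0.0643  0.3536] 0.1707412
363 246 [ 0.5031 -0.0554  0.3457] 0.17410138
363 250 [ 0.5021 -0.055   0.3501] 0.17001638
363 260 [ 0.4994 -0.0555  0.3576] 0.16352338
363 275 [ 0.4949 -0.0603  0.3615] 0.161787
366 246 [ 0.5044 -0.0563  0.3461] 0.17367718
366 250 [ 0.5033 -0.0563  0.3496] 0.17063865
366 260 [ 0.5011 -0.0536  0.3626] 0.15799555
366 275 [ 0.4968 -0.0575  0.3675] 0.15506804
380 246 [ 0.5019 -0.2602  0.0006] 0
[... 757 characters left out ...]
.0098  0.2968] [-0.0651 -0.0021 -0.0104]
274 280 [ 0.4777 -0.0094  0.3052] [-0.0735 -0.002  -0.01  ]
284 236 [ 0.4729 -0.0237  0.2409] [-0.008   0.0035 -0.0038]
284 240 [ 0.4712 -0.0258  0.2415] [-0.0083  0.0035 -0.001 ]
284 242 [ 0.4702 -0.027   0.2414] [-0.008   0.0036  0.0005]
284 244 [ 0.4689 -0.0286  0.2405] [-0.0068  0.0036  0.0024]
284 246 [ 0.4796 -0.0149  0.2714] [-0.0396  0.003  -0.0111]
284 248 [ 0.4794 -0.0151  0.2729] [-0.041   0.003  -0.0106]
284 252 [ 0.4797 -0.0146  0.2779] [-0.0461  0.0029 -0.0106]
284 260 [ 0.4803 -0.0137  0.287 ] [-0.0552  0.0028 -0.0106]
284 270 [ 0.4811 -0.0125  0.2974] [-0.0657  0.0026 -0.0108]
284 280 [ 0.4812 -0.0121  0.3054] [-0.0737  0.0025 -0.0102]
```

The real fingertips measure 37.5 mm behind the reported TCP, in both wrist views. The grip therefore closed above the tab, so I'll use a corrected grasp offset of 56 mm.

```bash
sed -i 's/r.grasp_offset)/r.grasp_offset-.0375)/' h.py; python3 - <<'E'
from h import *
print(r.grasp_offset); P0,R0,s=cur(); P,Rt=tabpose(.4906,0); print(P,rel(P,Rt,P0,R0), rel(P+[0,0,.045],Rt,P0,R0))
E
```

```text
0.0187
[ 0.46422503 -0.02931073  0.1698    ] [ 0.255  0.002 -0.01  -0.004  0.08   0.   ] [ 0.076  0.002  0.011 -0.004  0.08   0.   ]
```

```bash
python3 -m pendant '0 0 0 0 0 0;0 0 0 0 0 0;0 0 0 0 0 0;0 0 0 0 0 0;0 0 0 0 0 0;0 0 0 0 0 0;0 0 0 0 0 0;0 0 0 0 0 0' 0
```

```text
time: 6.2
ee_pos: [0.4674, -0.0247, 0.2336]
eef_rot: [-0.601, -0.281, 0.678, -0.317]
ft_force: [-0.3, -0.1, -0.3]
width: 0.043
```

```bash
python3 -m pendant '0.076 0.002 0.011 -0.004 0.08 0;0.076 0.002 0.011 -0.004 0.08 0;0.1 0.002 0.008 -0.004 0.08 0;0.15 0.002 0.003 -0.004 0.08 0;0.2 0.002 -0.004 -0.004 0.08 0;0.24 0.002 -0.008 -0.004 0.08 0;0.255 0.002 -0.01 -0.004 0.08 0;0.255 0.002 -0.01 -0.004 0.08 0'; python3 -m pendant '0 0 0 0 0 0;0 0 0 0 0 0;0 0 0 0 0 0;0 0 0 0 0 0;0 0 0 0 0 0;0 0 0 0 0 0;0 0 0 0 0 0;0 0 0 0 0 0' -1 25; python3 - <<'E'
from h import *
P0,R0,s=cur(); print(P0,rel(*tabpose(.4906,0),P0,R0))
A,B=tabpose(.4906,0)
for b in (.04,.08,.12): print(b,rel(*tabpose(.4906,b),A,B))
A,B=tabpose(.4906,.12)
for g in np.arange(.46,.03,-.03): print(round(g,3),rel(*tabpose(g,.12),A,B))
E
```

```text
time: 7.0
ee_pos: [0.4642, -0.0287, 0.1693]
eef_rot: [-0.639, -0.302, 0.64, -0.302]
ft_force: [-0.5, 0.6, 0.1]
width: 0.0437
time: 7.8
ee_pos: [0.4645, -0.029, 0.1701]
eef_rot: [-0.639, -0.302, 0.64, -0.302]
ft_force: [-0.7, -0.0, 2.1]
width: 0.0097
[ 0.46448401 -0.02902271  0.17005103] [ 0.001 -0.     0.002  0.     0.     0.   ]
0.04 [-0.035  0.     0.002  0.    -0.027 -0.   ]
0.08 [-0.071 -0.     0.002 -0.    -0.053 -0.   ]
0.12 [-0.106  0.     0.001 -0.    -0.08  -0.   ]
0.46 [-0.     0.033 -0.001 -0.02   0.     0.002]
0.43 [-0.     0.065 -0.002 -0.04   0.     0.005]
0.4 [-0.001  0.098 -0.004 -0.06   0.     0.007]
0.37 [-0.001  0.13  -0.008 -0.08   0.     0.01 ]
0.34 [-0.001  0.162 -0.012 -0.1    0.     0.012]
0.31 [-0.002  0.194 -0.017 -0.12   0.     0.014]
0.28 [-0.003  0.226 -0.024 -0.139  0.     0.017]
0.25 [-0.004  0.258 -0.031 -0.159 -0.     0.019]
0.22 [-0.005  0.289 -0.039 -0.179  0.     0.022]
0.19 [-0.006  0.32  -0.048 -0.199  0.     0.024]
0.16 [-0.007  0.351 -0.058 -0.219  0.     0.026]
0.13 [-0.008  0.381 -0.069 -0.239  0.     0.029]
0.1 [-0.01   0.412 -0.081 -0.259  0.     0.031]
0.07 [-0.011  0.441 -0.094 -0.278 -0.     0.034]
0.04 [-0.013  0.471 -0.107 -0.298  0.     0.036]
```

Gripped at 9.7 mm. Next I'll lift and start the swing.

```bash
python3 -m pendant '-0.018 0 0.001 0 -0.013 0;-0.035 0 0.002 0 -0.027 0;-0.053 0 0.002 0 -0.04 0;-0.071 0 0.002 0 -0.053 0;-0.088 0 0.002 0 -0.067 0;-0.106 0 0.001 0 -0.08 0;-0.106 0 0.001 0 -0.08 0;-0.106 0 0.001 0 -0.08 0'; python3 - <<'E'
from h import *
P0,R0,s=cur(); print(s["ft_force"],s["torque"],s["width"],rel(*tabpose(.4906,.12),P0,R0))
c=vision.get_calibration("wrist"); p,d=vision.camera("wrist"); cv2.imwrite("pics/w3.png",p)
Rm=cv2.Rodrigues(c["rvec"])[0]
for u,v in [(279,v) for v in range(10,260,40)]:
    x=cv2.undistortPoints(np.array([[[u,v]]],float),c["camera_matrix"],np.array([c["k1"],0,0,0.]))[0,0]
    print(v,(Rm.T@(np.array([x[0],x[1],1])*d[v,u]-c["tvec"])).round(4))
E
```

```text
time: 8.6
ee_pos: [0.4643, -0.0292, 0.1962]
eef_rot: [-0.6, -0.283, 0.677, -0.319]
ft_force: [0.9, -0.6, -3.4]
width: 0.0098
[ 0.86479301 -0.60624813 -3.42117199] [ 0.13952339 -0.23954232  0.03541384] 0.009840508153893302 [0.    0.    0.001 0.001 0.    0.   ]
10 [0.5482 0.0723 0.2072]
50 [0.5368 0.0584 0.2083]
90 [0.5248 0.0438 0.2112]
130 [0.512  0.0282 0.2131]
170 [0.4983 0.0116 0.2154]
210 [ 0.4842 -0.0056  0.22  ]
250 [ 0.477  -0.0143  0.2445]
```

```bash
python3 -m pendant '0 0.033 -0.001 -0.02 0 0.002;0 0.065 -0.002 -0.04 0 0.005;-0.001 0.098 -0.004 -0.06 0 0.007;-0.001 0.13 -0.008 -0.08 0 0.01;-0.001 0.162 -0.012 -0.1 0 0.012;-0.002 0.194 -0.017 -0.12 0 0.014;-0.003 0.226 -0.024 -0.139 0 0.017;-0.003 0.226 -0.024 -0.139 0 0.017'; python3 - <<'E'
from h import *
P0,R0,s=cur(); print(s["ft_force"],s["width"],rel(*tabpose(.28,.12),P0,R0))
A,B=tabpose(.28,.12)
for g in np.arange(.25,-.03,-.03): print(round(g,3),rel(*tabpose(g,.12),A,B))
E
```

```text
time: 9.45
ee_pos: [0.5126, -0.0608, 0.1963]
eef_rot: [-0.567, -0.345, 0.639, -0.389]
ft_force: [1.0, 1.8, -4.3]
width: 0.0098
[ 1.02117934  1.8433887  -4.34180984] 0.00982610650724277 [ 0.    -0.004  0.002  0.001 -0.    -0.   ]
0.25 [-0.     0.032 -0.    -0.02  -0.     0.002]
0.22 [-0.     0.065 -0.002 -0.04   0.     0.005]
0.19 [-0.001  0.097 -0.004 -0.06  -0.     0.007]
0.16 [-0.001  0.129 -0.008 -0.079 -0.     0.01 ]
0.13 [-0.001  0.162 -0.012 -0.099  0.     0.012]
0.1 [-0.002  0.194 -0.017 -0.119  0.     0.014]
0.07 [-0.003  0.225 -0.024 -0.139 -0.     0.017]
0.04 [-0.004  0.257 -0.031 -0.159  0.     0.019]
0.01 [-0.005  0.288 -0.039 -0.179 -0.     0.022]
-0.02 [-0.006  0.319 -0.048 -0.199 -0.     0.024]
```

```bash
python3 -m pendant '0 0.032 0 -0.02 0 0.002;0 0.065 -0.002 -0.04 0 0.005;-0.001 0.097 -0.004 -0.06 0 0.007;-0.001 0.129 -0.008 -0.079 0 0.01;-0.001 0.162 -0.012 -0.099 0 0.012;-0.002 0.194 -0.017 -0.119 0 0.014;-0.003 0.225 -0.024 -0.139 0 0.017;-0.003 0.225 -0.024 -0.139 0 0.017'; python3 - <<'E'
from h import *
P0,R0,s=cur(); print("before",s["ft_force"],s["width"],rel(*tabpose(.07,.12),P0,R0))
A,B=tabpose(.07,.12)
for g in np.arange(.05,-.05,-.01): print(round(g,3),rel(*tabpose(g,.12),A,B))
p,d=vision.camera("wrist"); q,_=vision.camera("top")
cv2.imwrite("pics/w4.png",np.hstack([cv2.convertScaleAbs(cv2.resize(p[60:340,260:540],(400,400)),alpha=1.2),cv2.convertScaleAbs(cv2.resize(q[165:245,280:360],(400,400),interpolation=cv2.INTER_CUBIC),alpha=1.8)]))
E
```

```text
time: 10.25
ee_pos: [0.5653, -0.081, 0.1962]
eef_rot: [-0.528, -0.403, 0.594, -0.454]
ft_force: [1.7, 4.2, -5.9]
width: 0.0099
before [ 1.67601992  4.24036208 -5.85728009] 0.009861039672211297 [-0.    -0.004  0.003  0.002 -0.    -0.   ]
0.05 [-0.     0.022 -0.    -0.013  0.     0.002]
0.04 [-0.     0.032 -0.    -0.02   0.     0.002]
0.03 [-0.     0.043 -0.001 -0.026  0.     0.003]
0.02 [-0.     0.054 -0.001 -0.033  0.     0.004]
0.01 [-0.     0.065 -0.002 -0.04  -0.     0.005]
-0.0 [-0.     0.076 -0.003 -0.046  0.     0.006]
-0.01 [-0.     0.086 -0.003 -0.053  0.     0.006]
-0.02 [-0.001  0.097 -0.004 -0.06   0.     0.007]
-0.03 [-0.001  0.108 -0.005 -0.066  0.     0.008]
-0.04 [-0.001  0.119 -0.006 -0.073 -0.     0.009]
```

View pics/w4.png

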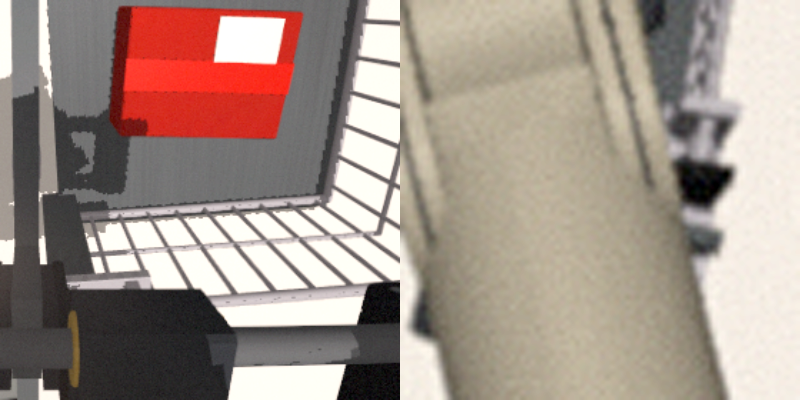

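The bar is over the block and still short of the pad. I'll creep in and watch the force along the gate's normal.

```bash
cat >> h.py <<'E'
def frep():
    P0,R0,s=cur(); m=R0.as_matrix(); n=m[:,1].copy(); n[2]=0; n/=np.linalg.norm(n)
    f=np.array(s["ft_force"]); a=np.arctan2(P0[1]-H[1],P0[0]-H[0]); print("t",round(s["time"],2),"Fn",round(float(f@n),2),"F tool xyz",R0.inv().apply(f).round(2),"bar yaw",round(float(np.arctan2(n[1],n[0])),4),"plan ang",round(a,4),"P",P0.round(4),"w",round(s["width"],4))
E
python3 -c "from h import *; frep()"
python3 -m pendant '0 0.011 -0.003 -0.007 0 0.001;0 0.022 -0.003 -0.013 0 0.002;0 0.032 -0.003 -0.02 0 0.002;0 0.043 -0.004 -0.026 0 0.003;0 0.043 -0.004 -0.026 0 0.003'; python3 -c "from h import *; frep()"
python3 -m pendant '0 0.011 0 -0.007 0 0.001;0 0.011 0 -0.007 0 0.001;0 0.011 0 -0.007 0 0.001'; python3 -c "from h import *; frep()"
```

```text
t 10.35 Fn -0.34 F tool xyz [ 4.76 -0.34 -5.25] bar yaw -0.2681 plan ang -1.8386 P [ 0.5647 -0.0809  0.1963] w 0.01
time: 10.85
ee_pos: [0.5753, -0.0835, 0.1964]
eef_rot: [-0.52, -0.412, 0.586, -0.465]
ft_force: [-0.9, 1.0, -3.7]
width: 0.0095
t 10.85 Fn -1.1 F tool xyz [ 3.56 -1.1  -1.2 ] bar yaw -0.2296 plan ang -1.798 P [ 0.5753 -0.0835  0.1964] w 0.0095
time: 11.15
ee_pos: [0.5778, -0.084, 0.1964]
eef_rot: [-0.518, -0.415, 0.584, -0.468]
ft_force: [-0.2, -0.1, -3.6]
width: 0.0099
t 11.15 Fn -0.22 F tool xyz [ 3.63 -0.22 -0.3 ] bar yaw -0.2195 plan ang -1.7887 P [ 0.5778 -0.084   0.1964] w 0.0099
```

```bash
python3 -m pendant '0 0.011 0 -0.007 0 0.001;0 0.011 0 -0.007 0 0.001;0 0.011 0 -0.007 0 0.001'; python3 -c "from h import *; frep()"
python3 -m pendant '0 0.005 0 -0.003 0 0;0 0.005 0 -0.003 0 0;0 0.005 0 -0.003 0 0'; python3 -c "from h import *; frep()"
python3 -m pendant '0 0.005 0 -0.003 0 0;0 0.005 0 -0.003 0 0;0 0.005 0 -0.003 0 0'; python3 -c "from h import *; frep()"
```

```text
time: 11.45
ee_pos: [0.5805, -0.0845, 0.1964]
eef_rot: [-0.515, -0.417, 0.581, -0.471]
ft_force: [-0.8, -0.5, -3.7]
width: 0.0097
t 11.45 Fn -0.63 F tool xyz [ 3.77 -0.63  0.21] bar yaw -0.2088 plan ang -1.7785 P [ 0.5805 -0.0845  0.1964] w 0.0097
time: 11.75
ee_pos: [0.5815, -0.0848, 0.1964]
eef_rot: [-0.514, -0.419, 0.58, -0.472]
ft_force: [-3.4, -1.7, -1.8]
width: 0.0099
t 11.75 Fn -3.02 F tool xyz [ 2.07 -3.02  2.09] bar yaw -0.2044 plan ang -1.7746 P [ 0.5815 -0.0848  0.1964] w 0.0099
time: 12.05
ee_pos: [0.5824, -0.0849, 0.1964]
eef_rot: [-0.513, -0.42, 0.58, -0.474]
ft_force: [-5.5, -1.5, -0.1]
width: 0.0098
t 12.05 Fn -5.11 F tool xyz [ 0.41 -5.11  2.54] bar yaw -0.1997 plan ang -1.7711 P [ 0.5824 -0.0849  0.1964] w 0.0098
```

```bash
python3 -m pendant '0 0.005 0 -0.003 0 0;0 0.005 0 -0.003 0 0;0 0.005 0 -0.003 0 0'; python3 -c "from h import *; frep()"
python3 -m pendant '0 0.003 -0.001 -0.002 0 0;0 0.003 -0.001 -0.002 0 0;0 0.003 -0.001 -0.002 0 0'; python3 - <<'E'
from h import *
frep()
A,B=tabpose(0,.12)
for b in (.1,.08,.06,.04,.02,0,-.01): print(b,rel(*tabpose(0,b),A,B))
E
```

```text
time: 12.35
ee_pos: [0.5832, -0.0851, 0.1963]
eef_rot: [-0.512, -0.422, 0.579, -0.474]
ft_force: [-8.3, -1.3, 0.7]
width: 0.0094
t 12.35 Fn -7.85 F tool xyz [-0.35 -7.85  2.93] bar yaw -0.1953 plan ang -1.768 P [ 0.5832 -0.0851  0.1963] w 0.0094
time: 12.65
ee_pos: [0.5837, -0.0852, 0.1964]
eef_rot: [-0.511, -0.423, 0.579, -0.475]
ft_force: [-9.4, -1.4, 1.1]
width: 0.0092
t 12.65 Fn -8.94 F tool xyz [-0.72 -8.94  3.27] bar yaw -0.1926 plan ang -1.766 P [ 0.5837 -0.0852  0.1964] w 0.0092
0.1 [ 0.018  0.    -0.001  0.     0.013  0.   ]
0.08 [ 0.035  0.    -0.003  0.     0.027  0.   ]
0.06 [ 0.053  0.    -0.005  0.     0.04   0.   ]
0.04 [ 0.07  -0.    -0.008  0.     0.053  0.   ]
0.02 [ 0.088  0.    -0.01   0.     0.067  0.   ]
0 [ 0.105  0.    -0.014  0.     0.08   0.   ]
-0.01 [ 0.114  0.    -0.015 -0.     0.087 -0.   ]
```

```bash
python3 -m pendant '0.009 0 0.001 0 0.007 0;0.018 0 0.001 0 0.013 0;0.027 0 0 0 0.02 0;0.035 0 -0.001 0 0.027 0;0.035 0 -0.001 0 0.027 0'; python3 -c "from h import *; frep()"
python3 -m pendant '0.009 0 -0.001 0 0.007 0;0.018 0 -0.002 0 0.013 0;0.018 0 -0.002 0 0.013 0'; python3 -c "from h import *; frep()"
```

```text
time: 13.15
ee_pos: [0.5836, -0.0854, 0.1875]
eef_rot: [-0.523, -0.433, 0.568, -0.466]
ft_force: [-8.0, 0.5, -1.4]
width: 0.0096
t 13.15 Fn -7.93 F tool xyz [ 1.51 -7.92  0.93] bar yaw -0.1922 plan ang -1.7663 P [ 0.5836 -0.0854  0.1875] w 0.0096
time: 13.45
ee_pos: [0.5836, -0.0855, 0.1829]
eef_rot: [-0.528, -0.437, 0.563, -0.462]
ft_force: [-8.9, -0.1, -0.8]
width: 0.0095
t 13.45 Fn -8.71 F tool xyz [ 0.98 -8.7   1.77] bar yaw -0.1923 plan ang -1.7663 P [ 0.5836 -0.0855  0.1829] w 0.0095
```

```bash
python3 -m pendant '0.009 0 -0.001 0 0.007 0;0.018 0 -0.002 0 0.013 0;0.018 0 -0.002 0 0.013 0'; python3 -c "from h import *; frep()"
python3 -m pendant '0.009 0 -0.001 0 0.007 0;0.018 0 -0.002 0 0.013 0;0.018 0 -0.002 0 0.013 0'; python3 -c "from h import *; frep()"
```

```text
time: 13.75
ee_pos: [0.5836, -0.0855, 0.1784]
eef_rot: [-0.534, -0.441, 0.558, -0.458]
ft_force: [-8.5, -1.2, 0.4]
width: 0.0099
t 13.75 Fn -8.12 F tool xyz [-0.23 -8.12  2.77] bar yaw -0.1925 plan ang -1.7663 P [ 0.5836 -0.0855  0.1784] w 0.0099
time: 14.05
ee_pos: [0.5837, -0.0853, 0.1739]
eef_rot: [-0.539, -0.446, 0.552, -0.453]
ft_force: [-9.0, -1.0, 0.6]
width: 0.0098
t 14.05 Fn -8.69 F tool xyz [-0.54 -8.69  2.71] bar yaw -0.1926 plan ang -1.7661 P [ 0.5837 -0.0853  0.1739] w 0.0098
```

```bash
python3 -m pendant '0.008 0 0 0 0.007 0;0.015 0 0 0 0.013 0;0.015 0 0 0 0.013 0'; python3 -c "from h import *; frep()"
python3 -m pendant '0.004 0 0 0 0 0;0.004 0 0 0 0 0;0.004 0 0 0 0 0'; python3 - <<'E'
from h import *
frep()
c=vision.get_calibration("wrist"); p,d=vision.camera("wrist")
Rm=cv2.Rodrigues(c["rvec"])[0]
for u,v in [(279,v) for v in range(10,240,40)]:
    x=cv2.undistortPoints(np.array([[[u,v]]],float),c["camera_matrix"],np.array([c["k1"],0,0,0.]))[0,0]
    print(v,(Rm.T@(np.array([x[0],x[1],1])*d[v,u]-c["tvec"])).round(4))
E
```

```text
time: 14.35
ee_pos: [0.5837, -0.085, 0.1702]
eef_rot: [-0.544, -0.45, 0.547, -0.449]
ft_force: [-8.6, 0.0, 0.9]
width: 0.0097
t 14.35 Fn -8.41 F tool xyz [-0.89 -8.42  1.61] bar yaw -0.1921 plan ang -1.7662 P [ 0.5837 -0.085   0.1702] w 0.0097
time: 14.65
ee_pos: [0.5841, -0.0851, 0.1701]
eef_rot: [-0.544, -0.45, 0.547, -0.45]
ft_force: [-10.6, -1.4, 6.2]
width: 0.0099
t 14.65 Fn -10.15 F tool xyz [ -6.12 -10.16   3.37] bar yaw -0.1921 plan ang -1.7648 P [ 0.5841 -0.0851  0.1701] w 0.0099
10 [0.6094 0.0417 0.1964]
50 [0.606  0.024  0.1958]
90 [0.6024 0.0052 0.197 ]
130 [ 0.5985 -0.0145  0.1966]
170 [ 0.5944 -0.0356  0.1966]
210 [ 0.59   -0.0586  0.1957]
```

The bar is level and resting. Next I'll ease off.

```bash
python3 -m pendant '-0.004 -0.003 -0.001 0.001 0 0;-0.004 -0.006 -0.001 0.003 0 0;-0.004 -0.006 -0.001 0.003 0 0'; python3 -c "from h import *; frep()"
python3 -m pendant '0 -0.003 0 0.002 0 0;0 -0.003 0 0.002 0 0;0 -0.003 0 0.002 0 0'; python3 -c "from h import *; frep()"
```

```text
time: 15.0
ee_pos: [0.5826, -0.0848, 0.1701]
eef_rot: [-0.545, -0.449, 0.548, -0.448]
ft_force: [-6.4, -1.3, -1.3]
width: 0.0097
t 15.0 Fn -6.06 F tool xyz [ 1.37 -6.05  2.55] bar yaw -0.1969 plan ang -1.7704 P [ 0.5826 -0.0848  0.1701] w 0.0097
time: 15.3
ee_pos: [0.5826, -0.0848, 0.1702]
eef_rot: [-0.546, -0.448, 0.548, -0.448]
ft_force: [-3.3, -2.9, -3.6]
width: 0.0098
t 15.3 Fn -2.7 F tool xyz [ 3.59 -2.7   3.51] bar yaw -0.1998 plan ang -1.7706 P [ 0.5826 -0.0848  0.1702] w 0.0098
```

```bash
python3 -m pendant '0.002 -0.002 0.002 0 0 0;0.002 -0.002 0.002 0 0 0;0.002 -0.002 0.002 0 0 0'; python3 -c "from h import *; frep()"
python3 -m pendant '0.001 -0.001 0.001 0 0 0;0.001 -0.001 0.001 0 0 0;0.001 -0.001 0.001 0 0 0'; python3 -c "from h import *; frep()"
```

```text
time: 15.6
ee_pos: [0.5826, -0.0848, 0.1701]
eef_rot: [-0.547, -0.447, 0.548, -0.448]
ft_force: [0.6, -1.6, -2.7]
width: 0.0095
t 15.6 Fn 0.89 F tool xyz [2.72 0.89 1.46] bar yaw -0.1995 plan ang -1.7706 P [ 0.5826 -0.0848  0.1701] w 0.0095
time: 15.9
ee_pos: [0.5826, -0.0848, 0.1701]
eef_rot: [-0.547, -0.447, 0.547, -0.448]
ft_force: [3.5, -2.1, 1.4]
width: 0.0098
t 15.9 Fn 3.83 F tool xyz [-1.43  3.83  1.42] bar yaw -0.1995 plan ang -1.7705 P [ 0.5826 -0.0848  0.1701] w 0.0098
```

```bash
python3 -m pendant '0 0.0012 -0.001 0 0 0;0 0.0012 -0.001 0 0 0;0 0.0012 -0.001 0 0 0'; python3 -c "from h import *; frep()"
python3 -m pendant '0 0.0012 -0.001 0 0 0;0 0 0 0 0 0;0 0 0 0 0 0;0 0 0 0 0 0;0 0 0 0 0 0;0 0 0 0 0 0' -0.1; python3 -c "from h import *; frep()"
```

```text
time: 16.2
ee_pos: [0.5826, -0.0848, 0.1701]
eef_rot: [-0.547, -0.447, 0.548, -0.448]
ft_force: [2.7, -2.6, 6.4]
width: 0.0099
t 16.2 Fn 3.19 F tool xyz [-6.42  3.18  2.05] bar yaw -0.1997 plan ang -1.7706 P [ 0.5826 -0.0848  0.1701] w 0.0099
time: 16.8
ee_pos: [0.582, -0.0847, 0.1695]
eef_rot: [-0.547, -0.448, 0.548, -0.448]
ft_force: [-0.4, -0.4, -0.6]
width: 0.0382
t 16.8 Fn -0.33 F tool xyz [ 0.62 -0.33  0.45] bar yaw -0.1995 plan ang -1.7727 P [ 0.582  -0.0847  0.1695] w 0.0382
```

Released cleanly. Now I'll withdraw straight up and look.

```bash
python3 -m pendant '-0.05 0 0 0 0 0;-0.15 0 0 0 0 0;-0.3 0 0 0 0 0;-0.45 0 0 0 0 0;-0.55 0 0 0 0 0;-0.55 0 -0.1 0 0 0;-0.55 -0.2 -0.1 0 0 0;-0.55 -0.4 -0.1 0 0 0'; python3 -m pendant '0 -0.2 0 0 0 0;0 -0.4 0 0 0 0;0 -0.6 0 0 0 0;0 -0.6 0 0 0 0;0 -0.6 0 0 0 0'; python3 - <<'E'
from h import *
frep()
q,d=vision.camera("top"); w,_=vision.camera("scene")
cv2.imwrite("pics/f.png",np.hstack([cv2.convertScaleAbs(cv2.resize(q[90:280,165:355],(400,400),interpolation=cv2.INTER_CUBIC),alpha=1.7),cv2.convertScaleAbs(cv2.resize(w[140:340,160:360],(400,400),interpolation=cv2.INTER_CUBIC),alpha=1.7)]))
E
```

```text
time: 17.6
ee_pos: [0.4889, -0.038, 0.3064]
eef_rot: [-0.546, -0.45, 0.547, -0.447]
ft_force: [-1.6, -1.2, 3.8]
width: 0.0389
time: 18.1
ee_pos: [0.3417, -0.0102, 0.3086]
eef_rot: [-0.546, -0.446, 0.548, -0.449]
ft_force: [0.7, 0.1, -0.8]
width: 0.0391
t 18.1 Fn 0.68 F tool xyz [ 0.75  0.68 -0.26] bar yaw -0.1997 plan ang -2.5704 P [ 0.3417 -0.0102  0.3086] w 0.0391
```

View pics/f.png

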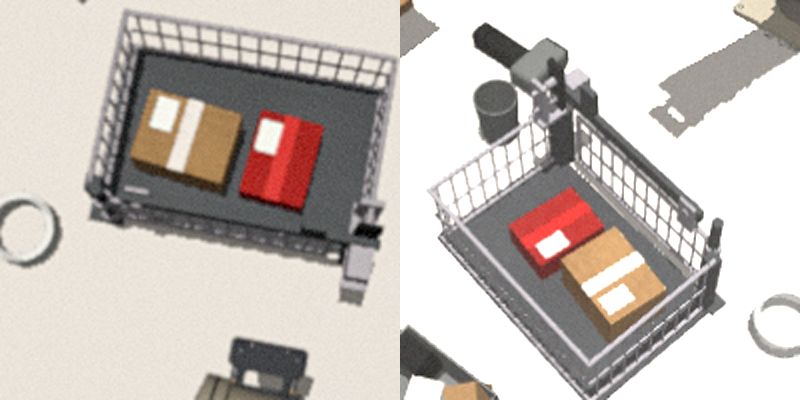

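The top view shows the gate shut and the bar end between the block (355,265) and the pad (368,228). The cartons, pot and tape are where they were. One depth check of the bar, then I'll hand in.

```bash
python3 - <<'E'
from h import *
c=vision.get_calibration("top"); q,d=vision.camera("top"); Rm=cv2.Rodrigues(c["rvec"])[0]; o=-Rm.T@c["tvec"]
a=-1.7705+.0
for s in (.1,.15,.2,.3,.335):
    best=[]
    for k in (-.004,0,.004):
        P=np.array([H[0]+s*np.cos(a)-k*np.sin(a),H[1]+s*np.sin(a)+k*np.cos(a),.197]); u,v=w2pix([P],c)[0].round().astype(int)
        best.append(round(float(o[2]+ (Rm.T@(np.array([*cv2.undistortPoints(np.array([[[u,v]]],float),c["camera_matrix"],np.array([c["k1"],0,0,0.]))[0,0],1])*d[v,u]))[2]),4))
    print(s,best)
E
```

```text
0.1 [0.1976, 0.1959, 0.1962]
0.15 [0.2006, 0.1976, 0.1974]
0.2 [0.1999, 0.1995, 0.1964]
0.3 [0.1915, 0.2001, 0.1967]
0.335 [0.197, 0.1985, 0.1953]
```

The bar is level (top at ~0.197 m) all along, including at the slot.

```bash
python3 -c "from bench import close_job; print(close_job())"
```

```text
the job is handed in; nothing more can be done
None
```

The gate is shut and latched, and I handed the job in at about 18 s of the 53 s allowed. I pinched the tab, lifted the bar to about 0.12 rad and swung the gate in. I then pressed the pad with about 9 N at the tab (roughly 7 N at the catch), lowered the bar to level, eased off, let go and withdrew.

**Last checks:**
- After I let go, the bar stayed level: its top reads 0.195–0.200 m along most of its length, and 0.195–0.199 m at the slot, against 0.197 m expected. One edge sample at 0.30 m from the hinge read 0.1915 m.
- The last pictures show the bar end between the block and the pad. The cartons, tape roll and pot look undisturbed.
- The arm is clear of everything.

**What went wrong or disagreed:**
- **First grasp missed:** the jaws shut on air above the tab, because the real fingertips sit about 37 mm behind the reported tool point. I corrected for this from the wrist camera's depth, and the second grasp held at 9.7 mm.
- **Push at the bottom:** once the bar was down, the push at the tab peaked at about 10 N along the gate's normal (about 8 N at the catch, limit 18 N), with about 6 N straight down.
- **Easing off:** I overshot slightly, so a sideways pull of about 3 N and about 6 N down remained at the tab when the jaws opened. The bar did not come out.

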